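# Clear the tin from the self-closing stock drawer and hold the drawer open at the tape

### The arm

A 6-joint arm with a two-finger parallel gripper is mounted at the origin on the work surface. World frame = base frame: x ahead of the robot, y to its left, z up, the work surface at z = 0. Lengths are in m, angles in rad, forces in N, time in s.
With the tool pointing down it reaches from about 0.3 to 0.85 m from the base axis. Payload 5.4 kg.
Tool frame: the origin (TCP) lies on the centre line of the jaws, within the pads' length; the fingertips stand bot.tip_reach ahead of it and the grasp point (between the pads) lies 5 mm behind it (bot.tip_reach is the distance from the TCP to the fingertips, in m); z points along the fingers, y is the line along which they close (so a half turn about z gives the same grasp; the last joint's range is limited). The gripper opens to 85 mm and grips with 20 to 120 N. Pads are 22 mm wide; open, the fingers measure 114 mm over their backs; the gripper's body (76 mm by 85 mm) begins 54 mm behind the grasp point. The pads swing forward as they close: fully open they stand 13 mm farther back than shut.
Start: joints at [0.991, 0.158, 1.597, -0, 1.386, -0.21], TCP at [0.208, 0.536, 0.245] pointing down, gripper open.
Joint ranges: [-2.91, 2.91], [-0.94, 2.29], [0.18, 2.7], [-1.29, 4.43], [0.17, 2.64], [-3, 3]. Speed limits (rad/s): [2.57, 2.57, 3.14, 3.14, 3.14, 3.14].

### API

Orientations are given as a unit quaternion [x, y, z, w].
In Python, from station import bot gives the robot as it stands.
- The arm moves only by the tool jog_arm, never from a script. Its argument "series" is one flat list of numbers, 5 for each row, row after row: the shift along the tool's x, y, z in mm, then the turn about the tool's z in rad, then the opening, from 0 (shut) to 1 (fully open). In form: [dx, dy, dz, turn, fingers, dx, dy, dz, turn, fingers, ...]. A call has 1 to 8 rows; each row shifts and turns the commanded pose from where the row before left it, along the tool's axes as they then stand; what a row does not reach is not made up. A row lasts 1/12 s, in which the tool goes at most 41.7 mm and 7.16 degrees, less where a joint would pass 70% of its speed; a pose out of reach is approached as far as the arm can. A call is refused whole if a number of a shift passes 41.7 or a number of a turn 0.125, either way. A call with a gripper value outside its range is refused whole. The fingers move at their own pace and stop on an object; "force" is the grip in N (left out, the last holds). Time passes only in rows, so rows that do not move let the fingers close. It gives the time, the measured TCP pose, the force, the opening and the grip force at its end, in the units of the state.
- bot.state(): the state, without advancing time (a new reading comes with each control period).
- bot.grab_frame(name): name is "side" or "top" or "wrist"; returns the picture (400x640x3 uint8, red, green, blue); there is no depth.
- bot.camera_params(name): a dict with "intrinsics" (3x3 intrinsics, pixels), "k1" (the pictures are not rectified: a ray, as slopes to the right and down, at radius r is drawn at 1 + k1 r^2 times it, then the intrinsics apply), "world_to_cam" (4x4, takes a point from world to camera coordinates); the wrist camera has in their place "hand_eye" (4x4, takes a point from camera to tool coordinates, whose origin is the TCP and whose axes are the flange's). Camera axes: x right, y up, looking along -z (the intrinsics and any distortion apply to the point x, -y, -z); pixel columns grow to the right and rows downward; lengths in m; the calibration is good to about 2 mm. A picture is of the moment at which its call begins: read the wrist's pose just before it. camera_params takes no time and is no camera call.
- bot.job_done(): hands the job in; it is judged then, once.
The state is a dict: "t": time; "joint_positions": joint angles; "joint_velocities": joint speeds; "effort": joint torques, N m; "tcp_pos": TCP position; "orientation": TCP orientation; "force": force on the tool from outside, world axes, zero at the start; "torque": the same for the moment, N m; "grip_width": finger opening in m; "grip_force": force on a finger pad.
Only numpy, scipy, OpenCV 4.12 (cv2) and the standard library are available. Lean on these libraries where they do the work, as an engineer would, in place of code of your own. Each camera call takes 0.05 s, during which the arm holds its last target. There are 200 camera calls.

### The job

A small tin is standing in the way of the low self-closing drawer: slide it along the counter, without lifting or tipping it, until it stands inside the ring marked on the counter, and let go of it. Then pull the drawer out by its handle until its front panel is right over the tape line on the counter, and keep it there so that I can count the fittings: finish while still holding the handle, because the drawer springs shut. Leave everything else where it is.

Things in the scene. Friction and masses are not known exactly. Their poses are not given: they have to be found in the camera images.
- unit: Grey sheet-steel drawer unit fixed on the counter, 200 deep (x), 240 wide (y), 85 high, with two cartons on its rear half (from 90 mm behind the front edge, up to 145 mm above the counter). Origin on the counter, under the middle of its front edge; x points horizontally from the front into the unit, z up. Its pose differs from start to start.
- drawer (a joint): Pull-out of the unit's only drawer: 0 shut, grows in metres as it comes out along the unit's -x, end stop at 0.14. A spring pulls it shut: about 3 N at 0 rising by 0.5 N per 10 mm; it closes when let go.
- drawer_front (a point): Point of the drawer that moves with it: middle of the front panel's width and of its 12 mm thickness, at counter height (z = 0). The steel front panel is 212 wide, 66 high, from 8 to 74 mm above the counter; shut, it stands just before the unit (this point 6 mm before the unit's origin).
- handle (a point): The drawer's steel bar handle. This point is the centre of the bar, 55 mm above the counter and 38 mm in front of the panel's outer face; the bar is round, 12 in diameter, 100 long, along its y (the unit's y), x points towards the drawer. Two 10 mm stems at y = +-44 mm join it to the panel; the space between bar and panel is 32 mm wide, open above and below.
- line: Strip of paper tape lying flat on the counter in front of the drawer, 12 wide (x), 280 long (y), parallel to the drawer front, no thickness to speak of. Origin at its centre; x as the unit's x. It is 67 to 105 mm out from the shut front panel.
- tin: Closed round metal tin with a paper label, 62 in diameter, 72 high, 0.3 to 0.55 kg, standing upright and loose in front of the drawer handle, in its way. Origin at the centre of its underside, z up.
- ring: Ring taped flat on the counter, 90 inner and 102 outer diameter, no thickness to speak of, to the left or right of the drawer. Origin at its centre.
- pipe: Bystander, to be left alone. Offcut of grey plastic pipe standing upright, 90 in diameter, 100 high; on the other side of the drawer from the ring. Origin at the centre of its underside.
- bottle: Bystander, to be left alone. White plastic bottle, 64 in diameter, 190 high. Origin at the centre of its underside.
- jar: Bystander, to be left alone. Glass jar with a lid, 70 in diameter, 90 high. Origin at the centre of its underside.
- tape: Bystander, to be left alone. Cardboard roll core lying flat, 90 outer diameter, 24 high. Origin at the centre of its underside.
- elbow: Bystander, to be left alone. Grey plastic pipe elbow lying flat, two 28 mm thick legs 50 long along its x and y. Origin under the corner.
- driver: Bystander, to be left alone. Black-handled screwdriver lying on the counter along its x. Origin on its underside.
- carton: Bystander, to be left alone. Small cardboard carton, 100 by 70, 50 high. Origin at the centre of its underside.
Not all that is in view belongs to the job. What is shaped like the tin but blue or red is not meant.

How it is judged:
On the way, in this order (a step that is already met when the one before it is completed fails the run):
1. the tin stands inside the ring and is let go (horizontal distance between tin and ring below 0.014 m and height (world z) of tin below 0.005 m and angle between tin's own z axis and vertical below 0.1 rad and linear speed of tin below 0.02 m/s and contact force between the fingers and tin below 0.3 N), for 0.2 s.
2. the drawer is held out by its handle with its front panel over the tape line (x of drawer_front in the frame of line between -0.008 and 0.008 m and velocity of joint drawer between -0.01 and 0.01 m/s and (contact force between the fingers and drawer_c0 above 2 N or contact force between the fingers and drawer_c1 above 2 N or contact force between the fingers and drawer_c2 above 2 N)), for 0.2 s.
At the end, for the whole second after the job is handed in: The tin stands upright on the counter inside the ring (centre within 14 mm of the ring's), untouched and at rest; the drawer is still, its front panel's middle within 8 mm of the tape line's middle, and the fingers still press on the handle (over 2 N), holding it against the spring (all of step 1 and all of step 2); the arm keeps its last pose, push and grip.
It fails at once if the tin is lifted (over 8 mm) (height (world z) of tin above 0.008 m).
It fails at once if the tin is tipped (over 0.2 rad) (angle between tin's own z axis and vertical above 0.2 rad).
It fails at once if another thing on the counter is pushed away (over 25 mm) (distance of any of pipe, bottle, jar, tape, elbow, driver, carton from where it was at the start of the episode above 0.025 m).
It fails at once if the upright pipe, bottle or jar is tipped over (angle between any of pipe, bottle, jar's own z axis and vertical above 0.4 rad).
It also fails if it takes over 54 s, if anything falls off the work surface, if the arm or the gripper's body presses on something with over 40 N, if the wrist force passes 120 N, or if a joint passes its speed limit or range.

## Working session

There is one attempt and no reset: what is moved stays moved. The work goes in short steps, Python scripts to look and compute and a tool call to move; the robot and the scene stay as the last step left them, time stands still between calls to the robot, and variables do not carry over. Pictures are saved under pics/ and viewed, at most 14 in all, crops included, and the job is handed in when it is done.

Besides the shell and the picture viewer there is one more tool, called after "Emit:" by a JSON object that holds its "api" and its "payload". jog_arm: Moves the arm, as the interface text tells. Its arguments: {"type":"object","properties":{"series":{"type":"array"},"force":{"type":"number"}},"required":["series"]}

```bash
ls; mkdir -p pics; python3 - <<'E'
from station import bot
import cv2,numpy as np
print(bot.state(), bot.tip_reach)
for n in ("side","top","wrist"):
    p=bot.camera_params(n); print(n,{k:np.round(v,4).tolist() for k,v in p.items()})
    cv2.imwrite(f"pics/{n}0.png",bot.grab_frame(n)[:,:,::-1])
E
```

```text
pics
{'t': 0.0, 'joint_positions': array([ 9.90878360e-01,  1.59084636e-01,  1.59827165e+00,  1.93087776e-05,
        1.38620095e+00, -2.10103593e-01]), 'joint_velocities': array([-1.35765577e-04, -2.73865388e-05,  6.52330238e-04, -1.98991820e-03,
        6.72424667e-04, -6.70063499e-04]), 'effort': array([-8.15101066e-04, -3.96019328e+01, -3.31422365e+01, -3.72818349e-04,
        8.64643865e-03,  3.32406763e-06]), 'tcp_pos': array([0.20751458, 0.53561494, 0.24427715]), 'orientation': array([ 1.83856966e-01,  9.82952517e-01, -9.02995786e-04, -3.86761335e-04]), 'force': array([ 0.22550086, -0.47216283, -0.57967969]), 'torque': array([-0.02296658, -0.03214484, -0.00654138]), 'grip_force': 0.0, 'grip_width': 0.08534382373580048} 0.014
side {'intrinsics': [[504.9298, 0.0, 323.262], [0.0, 504.9298, 197.7294], [0.0, 0.0, 1.0]], 'k1': -0.0268, 'world_to_cam': [[0.9322, -0.3618, 0.0135, -0.5236], [0.246, 0.6603, 0.7096, -0.1868], [-0.2656, -0.6581, 0.7045, -1.2966], [0.0, 0.0, 0.0, 1.0]]}
top {'intrinsics': [[486.089, 0.0, 314.8002], [0.0, 486.089, 200.4633], [0.0, 0.0, 1.0]], 'k1': -0.1259, 'world_to_cam': [[0.0278, -0.9996, -0.001, -0.017], [0.9902, 0.0274, 0.1373, -0.5462], [-0.1372, -0.0048, 0.9905, -1.1693], [0.0, 0.0, 0.0, 1.0]]}
wrist {'intrinsics': [[281.4813, 0.0, 323.3721], [0.0, 281.4813, 203.7602], [0.0, 0.0, 1.0]], 'k1': -0.0271, 'hand_eye': [[0.0003, 0.9447, 0.3278, 0.0842], [1.0, -0.0004, 0.0005, -0.0002], [0.0006, 0.3278, -0.9447, -0.1276], [0.0, 0.0, 0.0, 1.0]]}
```

View pics/top0.png

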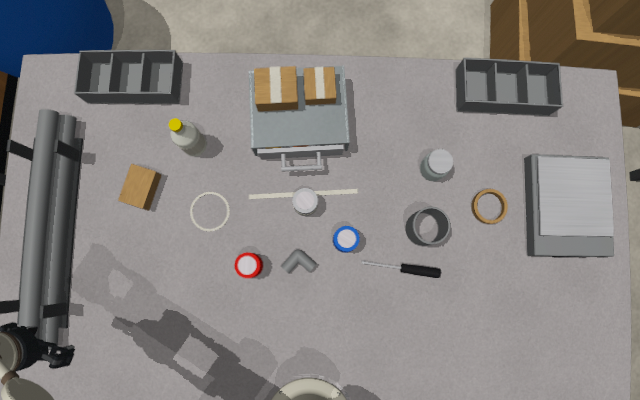

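View pics/side0.png

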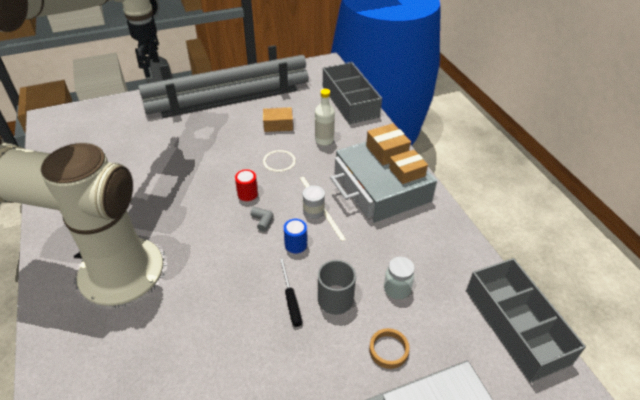

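Top view: white tin (305,201) standing on the tape line (249–357, ~194), ring (210,211) to the left (+y), drawer handle around (302,165), pipe (428,227), blue/red decoys (346,239)/(248,265). The side view agrees: tin (314,200), ring (279,160), handle (348,190).

```bash
cat > h.py <<'E'
import numpy as np, cv2
from station import bot
from scipy.spatial.transform import Rotation as R
def cam(n, st=None):
    p=bot.camera_params(n); K=np.array(p['intrinsics']); k1=p['k1']
    if n=='wrist':
        T=np.eye(4); T[:3,:3]=R.from_quat(st['orientation']).as_matrix(); T[:3,3]=st['tcp_pos']
        C=T@np.array(p['hand_eye'])
    else: C=np.linalg.inv(np.array(p['world_to_cam']))
    return K,k1,C
def ray(c,px):
    K,k1,C=c
    u=cv2.undistortPoints(np.array([[px]],float),K,np.array([k1,0,0,0.]))[0,0]
    d=C[:3,:3]@np.array([u[0],-u[1],-1]); return C[:3,3],d/np.linalg.norm(d)
def plane(c,px,z):
    o,d=ray(c,px); return o+d*(z-o[2])/d[2]
def two(c1,p1,c2,p2):
    o1,d1=ray(c1,p1);o2,d2=ray(c2,p2)
    s=np.linalg.lstsq(np.c_[d1,-d2],o2-o1,rcond=None)[0]
    a,b=o1+d1*s[0],o2+d2*s[1]; return (a+b)/2,np.linalg.norm(a-b)
def proj(c,P):
    K,k1,C=c
    q=np.linalg.inv(C)@np.r_[P,1]; s=np.array([q[0],-q[1]])/-q[2]; s=s*(1+k1*(s@s)); return K[:2,:2]@s+K[:2,2]
E
python3 - <<'E'
from h import *
a=cv2.imread('pics/top0.png')[135:285,180:380]; b=cv2.imread('pics/side0.png')[130:260,240:440]
cv2.imwrite('pics/top0c.png',cv2.resize(a,None,fx=4,fy=4,interpolation=cv2.INTER_CUBIC))
cv2.imwrite('pics/side0c.png',cv2.resize(b,None,fx=4,fy=4,interpolation=cv2.INTER_CUBIC))
E
```

```text
(no output)
```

View pics/top0c.png

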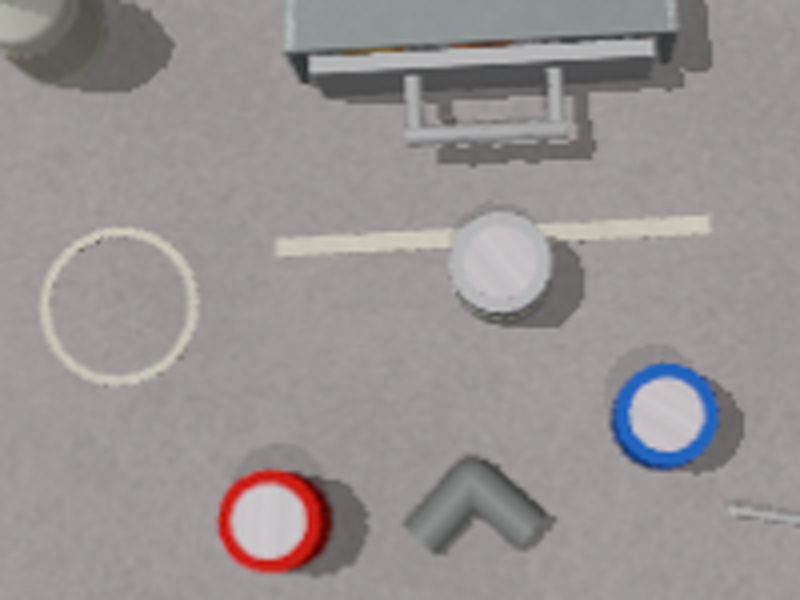

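View pics/side0c.png

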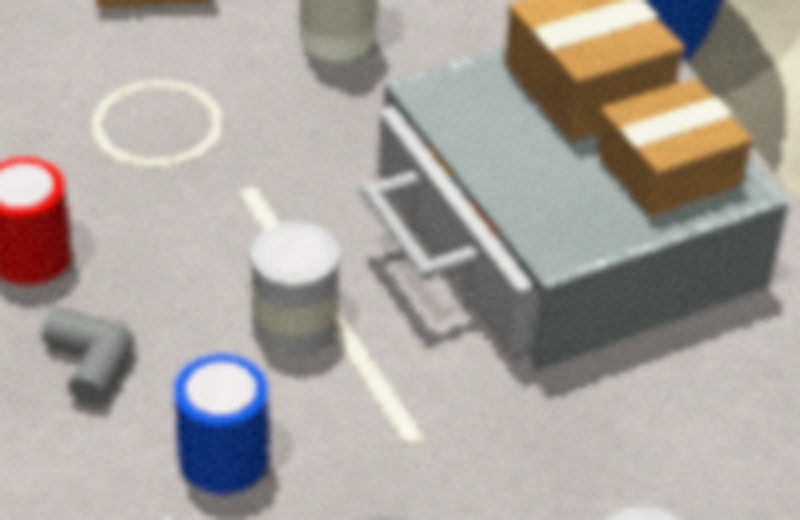

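The top crop shows the tin lid at (501,261), ring centre (120,306), handle ends (406,135) to (575,130) and tape ends (275,246) to (712,224). The side crop shows lid (295,252), ring (157,122), handle ends (367,189) to (428,270) and tape (247,190) to (414,437).

```bash
python3 - <<'E'
from h import *
np.set_printoptions(precision=4,suppress=True)
T,S=cam('top'),cam('side')
ft=lambda x,y:((x+.5)/4-.5+180,(y+.5)/4-.5+135)
fs=lambda x,y:((x+.5)/4-.5+240,(y+.5)/4-.5+130)
for n,a,b,z in [('tinlid',(501,261),(295,252),.072),('ring',(120,306),(157,122),0),('hL',(408,135),(369,189),.055),('hR',(573,129),(427,268),.055),
  ('lineL',(275,247),(247,190),0),('lineR',(712,224),(414,437),0),('panTopL',(309,66),(386,110),.074),('panTopR',(655,48),(527,288),.074)]:
    p,e=two(T,ft(*a),S,fs(*b)); print(n,p,'gap',e,'top',plane(T,ft(*a),z)[:2],'side',plane(S,fs(*b),z)[:2])
for n,a in [('red',(268,521)),('blue',(666,414))]: print(n,plane(T,ft(*a),.072))
print('bottle base',plane(S,fs(340,40),0), 'elbow',plane(T,ft(475,470),.028),plane(T,ft(425,535),.028),plane(T,ft(530,535),.028))
# ring / tin-lid fits
for n,c,f,box in (('top',T,ft,(180,180,240,245)),('side',S,fs,(255,142,300,176))):
    im=cv2.imread(f'pics/{n}0.png'); x0,y0,x1,y1=box; g=im[y0:y1,x0:x1].astype(int)
    m=(g[:,:,1]>185) ; ys,xs=np.nonzero(m); P=np.array([plane(c,(x+x0,y+y0),0)[:2] for x,y in zip(xs,ys)])
    A=np.c_[2*P,np.ones(len(P))]; s=np.linalg.lstsq(A,(P**2).sum(1),rcond=None)[0]; print(n,'ring',len(P),s[:2],'D',2*np.sqrt(s[2]+s[0]**2+s[1]**2))
E
```

```text
tinlid [0.5409 0.0221 0.0755] gap 0.002183031407540316 top [0.5425 0.0219] side [0.5411 0.0255]
ring [0.5149 0.2667 0.0054] gap 0.0021823076766928737 top [0.5166 0.2677] side [0.5155 0.2729]
hL [0.6206 0.0822 0.0577] gap 0.0014767279623999292 top [0.6219 0.0822] side [0.621 0.085]
hR [ 0.6238 -0.0191  0.0696] gap 0.0031656424010553445 top [ 0.6284 -0.0196] side [ 0.6286 -0.0056]
lineL [0.5562 0.1691 0.0027] gap 0.002059134580238586 top [0.5576 0.1693] side [0.5561 0.172 ]
lineR [ 0.5779 -0.1101  0.0081] gap 0.0021059605848548634 top [ 0.5803 -0.1111] side [ 0.5798 -0.1037]
panTopL [0.6587 0.1435 0.0734] gap 0.0018499923924874336 top [0.6595 0.1432] side [0.6575 0.1428]
panTopR [ 0.6752 -0.0681  0.0777] gap 0.0005908727464039693 top [ 0.6765 -0.0684] side [ 0.6768 -0.0649]
red [0.3826 0.1558 0.072 ]
blue [ 0.453  -0.0794  0.072 ]
bottle base [0.691  0.3203 0.    ] elbow [0.4179 0.0351 0.028 ] [0.3771 0.0647 0.028 ] [0.3789 0.     0.028 ]
top ring 185 [0.5169 0.2687] D 0.09664772867703808
side ring 1489 [0.5142 0.286 ] D 0.12750713365010535
```

Emit:
{"api": "jog_arm", "payload": {"series": [0, 0, 0, -0.118, 1, 0, 0, 0, -0.118, 1, 0, 0, 0, -0.118, 1, 0, 0, 0, -0.118, 1, -17, -33, 0, 0, 1, -17, -33, 0, 0, 1, -17, -33, 0, 0, 1, -17, -33, 0, 0, 1]}}

```text
t: 0.82
tcp_pos: [0.2892, 0.4103, 0.2449]
orientation: [-0.052, 0.999, -0.0, -0.0]
force: [0.2, -0.6, 0.4]
grip_width: 0.0852
grip_force: 0.0
```

Emit:
{"api": "jog_arm", "payload": {"series": [-17, -33, 0, 0, 1, -17, -33, 0, 0, 1, -17, -33, 0, 0, 1, -17, -33, 0, 0, 1, -17, -33, 0, 0, 1, -17, -33, 0, 0, 1, -17, -33, 0, 0, 1, 0, 0, 0, 0, 1]}}

```text
t: 1.48
tcp_pos: [0.4337, 0.1893, 0.2453]
orientation: [-0.048, 0.999, -0.001, 0.001]
force: [-0.1, 0.7, -0.3]
grip_width: 0.0856
grip_force: 0.0
```

```bash
python3 - <<'E'
from h import *
s=bot.state(); im=bot.grab_frame('wrist'); cv2.imwrite('pics/w1.png',im[:,:,::-1])
np.savez('w1.npz',**{k:s[k] for k in('tcp_pos','orientation')}); print(s['tcp_pos'],s['orientation'])
c=cam('wrist',s)
for P in [(.542,.023,.072),(.517,.269,0),(.625,.0315,.055)]: print(proj(c,P))
E
```

```text
[0.43366719 0.18929091 0.24525977] [-4.79293155e-02  9.98849768e-01 -1.22585556e-03  6.47123456e-04]
[180.7359018  258.78121331]
[373.16314393 233.20793181]
[197.32438075 305.4345993 ]
```

View pics/w1.png

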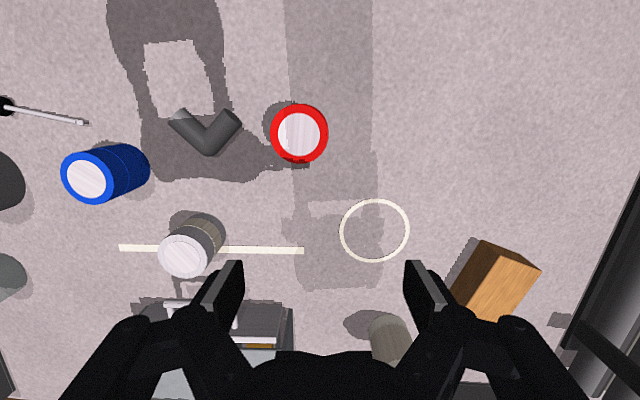

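The wrist view shows tin lid at (183,257), ring centre at (374,231), tape from (119,248) to (304,251). These are within about 2 px of the predictions. Next I'll refine from this view.

```bash
python3 - <<'E'
from h import *
np.set_printoptions(precision=4,suppress=True)
s=dict(np.load('w1.npz')); c=cam('wrist',s); T=cam('top')
im=cv2.imread('pics/w1.png')
def comp(m,near):
    n,l,st,ce=cv2.connectedComponentsWithStats(m.astype(np.uint8)); k=l[near[1]-6:near[1]+7,near[0]-6:near[0]+7]; k=np.bincount(k[k>0]).argmax(); return l==k
hsv=cv2.cvtColor(im,cv2.COLOR_BGR2HSV).astype(int)
g=im.astype(int)
m=comp(g.min(2)>195,(183,257)); 
e=cv2.fitEllipse(max(cv2.findContours(m.astype(np.uint8),0,1)[0],key=len)); print('lid',e,plane(c,e[0],.072))
t=cv2.fitEllipse(max(cv2.findContours(comp(cv2.imread('pics/top0.png').astype(int).min(2)>190,(305,200)).astype(np.uint8),0,1)[0],key=len)); print('toplid',t,two(c,e[0],T,t[0]),plane(T,t[0],.072))
sub=np.zeros(m.shape,bool); sub[190:270,330:420]=1
bg=cv2.medianBlur(im,15).astype(int)
r=sub&((g-bg).sum(2)>45)
h=cv2.convexHull(np.argwhere(r)[:,::-1].astype(np.int32)); e=cv2.fitEllipse(h); print('ring',r.sum(),e,plane(c,e[0],0),two(c,e[0],T,(209.6,211.1)))
for q in [(119,247.5),(304,250.5)]: print('line',plane(c,q,0))
E
```

```text
lid ((171.32318115234375, 255.11392211914062), (39.00929260253906, 86.14349365234375), 97.39501953125) [0.5381 0.0117 0.072 ]
toplid ((306.197265625, 198.96395874023438), (8.699023246765137, 18.215953826904297), 141.34779357910156) (array([0.5407, 0.0157, 0.0742]), np.float64(0.009616171148584787)) [0.5448 0.0188 0.072 ]
ring 913 ((376.0234375, 234.17697143554688), (68.92920684814453, 100.12789154052734), 129.45712280273438) [0.5181 0.2734 0.    ] (array([0.516 , 0.2695, 0.0045]), np.float64(0.005426736384239229))
line [ 0.5784 -0.1081  0.    ]
line [0.555  0.1708 0.    ]
```

```bash
python3 - <<'E'
from h import *
np.set_printoptions(precision=4,suppress=True)
s=dict(np.load('w1.npz')); c=cam('wrist',s); T=cam('top')
print(plane(c,(183,256.5),.072),two(c,(183,256.5),T,(304.9,199.9)))
print(plane(c,(374.5,230.8),0),two(c,(374.5,230.8),T,(209.6,211.1)))
E
```

```text
[0.5385 0.026  0.072 ] (array([0.5435, 0.022 , 0.0641]), np.float64(0.00011121659978178247))
[0.513  0.2703 0.    ] (array([ 0.5178,  0.2716, -0.0112]), np.float64(0.0027223739580636663))
```

Emit:
{"api": "jog_arm", "payload": {"series": [-18, -35, 0, 0, 1, -18, -35, 0, 0, 1, -18, -35, 0, 0, 1, -18, -35, 10, 0, 1, -18, -35, 15, 0, 1, 0, 0, 30, 0, 1, 0, 0, 30, 0, 1, 0, 0, 0, 0, 1]}}

```text
t: 2.2
tcp_pos: [0.5335, 0.0308, 0.1538]
orientation: [-0.051, 0.999, 0.002, -0.006]
force: [-2.0, 0.7, -0.9]
grip_width: 0.085
grip_force: 0.0
```

```bash
python3 - <<'E'
from h import *
s=bot.state(); im=bot.grab_frame('wrist'); cv2.imwrite('pics/w2.png',im[:,:,::-1])
np.savez('w2.npz',**{k:s[k] for k in('tcp_pos','orientation')}); print(s['tcp_pos'],s['orientation'])
c=cam('wrist',s)
for P in [(.5405,.0235,.072),(.625,.0315,.055)]: print(proj(c,P))
E
```

```text
[0.53352349 0.03077711 0.15379043] [-0.05098243  0.99867906  0.00158301 -0.00619881]
[313.73954714 225.87505786]
[314.54333824 300.21536538]
```

View pics/w2.png

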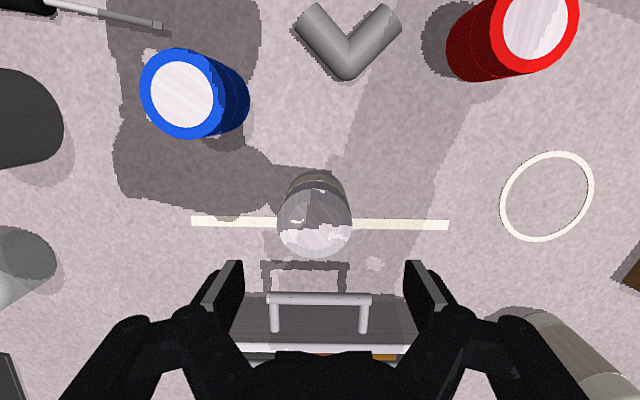

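Lid is now at about (314.5,222), centred between the fingers; ring about (546.5,196), handle bar (319,298).

```bash
python3 - <<'E'
from h import *
np.set_printoptions(precision=4,suppress=True)
s=dict(np.load('w2.npz')); c=cam('wrist',s); s1=dict(np.load('w1.npz')); c1=cam('wrist',s1);T=cam('top')
print('lid',plane(c,(314.5,222),.072),two(c,(314.5,222),T,(304.9,199.9)))
print('ring',plane(c,(546.5,196),0),two(c,(546.5,196),c1,(374.5,230.8)))
print('handle',plane(c,(319,298),.055),two(c,(319,298),T,(302.3,167.6)))
print('line',plane(c,(191,221),0),plane(c,(448,225),0))
st=bot.state();print(st['tcp_pos'],st['orientation'])
E
```

```text
lid [0.5371 0.0238 0.072 ] (array([0.5453, 0.0232, 0.0517]), np.float64(0.0016606640791719982))
ring [0.512  0.2685 0.    ] (array([ 0.513 ,  0.2704, -0.0016]), np.float64(0.0014067360384596344))
handle [0.622  0.0355 0.055 ] (array([0.6262, 0.0336, 0.0495]), np.float64(0.004505951543135854))
line [ 0.5789 -0.1088  0.    ] [0.5554 0.17   0.    ]
[0.535  0.0309 0.157 ] [-0.0514  0.9987  0.0011 -0.0042]
```

Emit:
{"api": "jog_arm", "payload": {"series": [0, 0, 20, 0, 1, 0, 0, 0, 0, 1, 0, 0, 0, 0, 1, 0, 0, 0, 0, 1]}}

```text
t: 2.58
tcp_pos: [0.539, 0.0301, 0.1425]
orientation: [-0.052, 0.999, -0.0, 0.001]
force: [0.3, 0.0, 0.8]
grip_width: 0.0854
grip_force: 0.0
```

Emit:
{"api": "jog_arm", "payload": {"series": [0, -6.5, 0, 0, 1, 0, 0, 25, 0, 1, 0, 0, 25, 0, 1, 0, 0, 25, 0, 1, 0, 0, 25, 0, 1, 0, 0, 0, 0, 1, 0, 0, 0, 0, 1, 0, 0, 0, 0, 1]}}

```text
t: 3.25
tcp_pos: [0.5403, 0.0226, 0.0425]
orientation: [-0.051, 0.999, -0.0, 0.002]
force: [1.0, 0.0, 0.8]
grip_width: 0.0854
grip_force: 0.0
```

Emit:
{"api": "jog_arm", "payload": {"series": [0, 0, 0, 0, 0.65, 0, 0, 0, 0, 0.65, 0, 0, 0, 0, 0.65, 0, 0, 0, 0, 0.65, 0, 0, 0, 0, 0.65], "force": 20}}

```text
t: 3.67
tcp_pos: [0.5402, 0.023, 0.0425]
orientation: [-0.051, 0.999, -0.0, 0.002]
force: [-1.3, 0.5, 6.1]
grip_width: 0.0603
grip_force: 20.9
```

Emit:
{"api": "jog_arm", "payload": {"series": [0, 6, 0, 0, 0.65, 0, 12, 0, 0, 0.65, 0, 16, 0, 0, 0.65, 0, 16, 0, 0, 0.65, 0, 16, 0, 0, 0.65, 0, 16, 0, 0, 0.65, 0, 16, 0, 0, 0.65, 0, 16, 0, 0, 0.65]}}

```text
t: 4.33
tcp_pos: [0.5291, 0.1364, 0.0426]
orientation: [-0.051, 0.999, -0.001, 0.002]
force: [1.0, -5.0, 6.1]
grip_width: 0.0607
grip_force: 21.9
```

Emit:
{"api": "jog_arm", "payload": {"series": [0, 16, 0, 0, 0.65, 0, 16, 0, 0, 0.65, 0, 16, 0, 0, 0.65, 0, 16, 0, 0, 0.65, 0, 12, 0, 0, 0.65, 0, 6, 0, 0, 0.65, 0, 0, 0, 0, 0.65, 0, 0, 0, 0, 0.65]}}

```text
t: 5.0
tcp_pos: [0.5203, 0.2195, 0.0426]
orientation: [-0.051, 0.999, 0.001, 0.002]
force: [0.2, 2.3, 6.9]
grip_width: 0.0609
grip_force: 21.9
```

Emit:
{"api": "jog_arm", "payload": {"series": [0, 8, 0, 0, 0.65, 0, 14, 0, 0, 0.65, 0, 14, 0, 0, 0.65, 0, 9, 0, 0, 0.65, 0, 4, 0, 0, 0.65, 0, 0, 0, 0, 0.65, 0, 0, 0, 0, 0.65]}}

```text
t: 5.58
tcp_pos: [0.5152, 0.2678, 0.0425]
orientation: [-0.052, 0.999, 0.0, 0.002]
force: [0.2, 0.0, 6.2]
grip_width: 0.0603
grip_force: 21.9
```

```bash
python3 - <<'E'
from h import *
a=bot.grab_frame('top')[165:255,160:260,::-1];b=bot.grab_frame('side')[120:190,230:330,::-1]
cv2.imwrite('pics/v3.png',np.hstack([cv2.resize(x,(400,360) if i==0 else (400,280),interpolation=cv2.INTER_CUBIC) if i==0 else cv2.copyMakeBorder(cv2.resize(x,(400,280),interpolation=cv2.INTER_CUBIC),0,80,0,0,0) for i,x in enumerate((a,b))]))
E
```

```text
(no output)
```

View pics/v3.png

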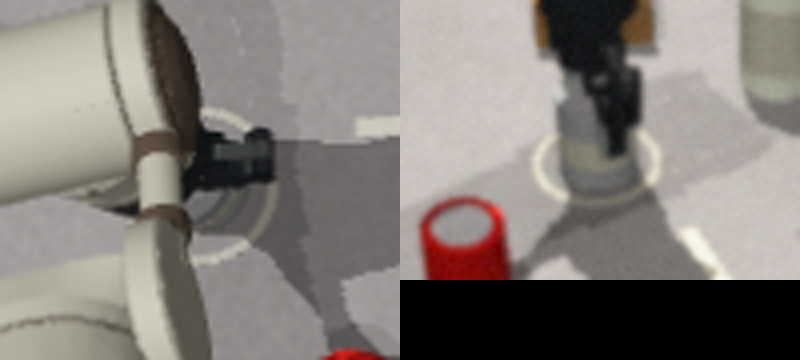

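The side view shows the tin centred in the ring (ring x 533–661, tin x 563–637). I'll release, rise and check.

Emit:
{"api": "jog_arm", "payload": {"series": [0, 0, 0, 0, 1, 0, 0, 0, 0, 1, 0, 0, 0, 0, 1, 0, 0, 0, 0, 1, 0, 0, -10, 0, 1, 0, 0, -30, 0, 1, 0, 0, -35, 0, 1, 0, 0, -35, 0, 1]}}

```text
t: 6.35
tcp_pos: [0.5129, 0.2666, 0.1516]
orientation: [-0.051, 0.999, -0.0, -0.001]
force: [0.8, -0.4, 0.1]
grip_width: 0.0851
grip_force: 0.0
```

Emit:
{"api": "jog_arm", "payload": {"series": [15, -34, -15, 0, 1, 10, -34, 0, 0, 1, 0, -34, 0, 0, 1, 0, -34, 0, 0, 1, 0, -34, 0, 0, 1, 0, 0, 0, 0, 1, 0, 0, 0, 0, 1, 0, 0, 0, 0, 1]}}

```text
t: 7.02
tcp_pos: [0.5061, 0.0955, 0.1658]
orientation: [-0.051, 0.999, 0.0, 0.0]
force: [0.6, -0.6, 0.4]
grip_width: 0.0852
grip_force: 0.0
```

```bash
python3 - <<'E'
from h import *
s=bot.state(); w=bot.grab_frame('wrist')[:,:,::-1]; cv2.imwrite('pics/w4.png',w)
a=bot.grab_frame('top')[:,:,::-1]; cv2.imwrite('pics/top4.png',a)
b=bot.grab_frame('side')[:,:,::-1]; cv2.imwrite('pics/side4.png',b)
np.savez('w4.npz',**{k:s[k] for k in('tcp_pos','orientation')}); print(s['tcp_pos'],s['orientation'])
A=cv2.resize(a[170:250,170:250],(400,400),interpolation=cv2.INTER_CUBIC); B=cv2.resize(b[130:190,250:310],(400,400),interpolation=cv2.INTER_CUBIC)
cv2.imwrite('pics/v4.png',np.hstack([A,B]))
E
```

```text
[0.50614849 0.0955037  0.16584226] [-5.08344199e-02  9.98707054e-01  2.60927956e-04  1.18572024e-04]
```

View pics/v4.png

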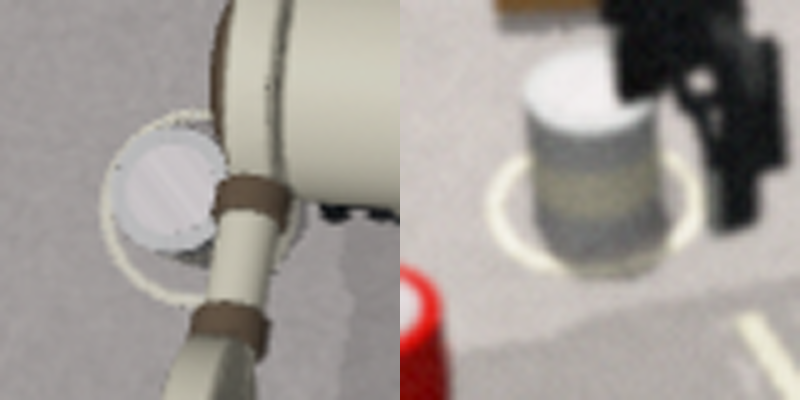

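```bash
python3 - <<'E'
from h import *
np.set_printoptions(precision=4,suppress=True)
T,S=cam('top'),cam('side')
t=(170+172.5/5-.5,170+189.5/5-.5); s=(250+192/6.667-.5,130+89/6.667-.5)
print(plane(T,t,.072),plane(S,s,.072),two(T,t,S,s))
r=(250+197/6.667-.5,130+197/6.667-.5); print('ring side',plane(S,(250+87/6.667-.5,130+205/6.667-.5),0),plane(S,(250+307/6.667-.5,130+200/6.667-.5),0))
w=cam('wrist',dict(np.load('w4.npz'))); print(proj(w,(.517,.269,0)),proj(w,(.517,.269,.072)))
E
```

```text
[0.5173 0.2659 0.072 ] [0.5164 0.2703 0.072 ] (array([0.5159, 0.2651, 0.0762]), np.float64(0.0018359258714789085))
ring side [0.4665 0.2905 0.    ] [0.5664 0.2573 0.    ]
[476.1361 212.9799] [517.2518 242.0821]
```

View pics/w4.png

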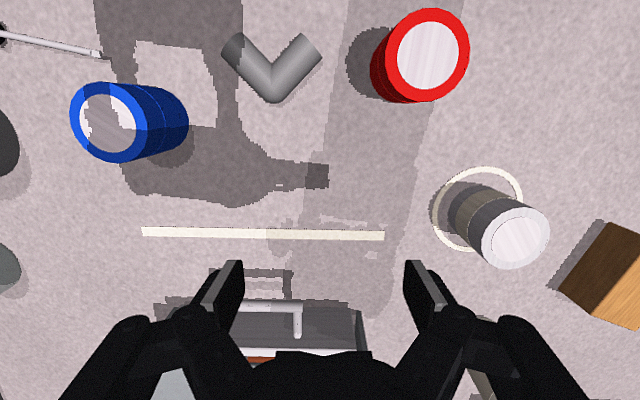

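Tin's centre is about 3 mm from the ring's in both views, and it stands upright. The wrist view shows the tape clear at (142,231) to (385,236) and the handle at (270,307). Next I turn the tool for the handle.

Emit:
{"api": "jog_arm", "payload": {"series": [0, 0, 0, 0.122, 1, 0, 0, 0, 0.122, 1, 0, 0, 0, 0.122, 1, 0, 0, 0, 0.122, 1, 0, 0, 0, 0.122, 0.7, 0, 0, 0, 0.122, 0.5, 0, 0, 0, 0.122, 0.35, 0, 0, 0, 0.122, 0.35]}}

```text
t: 7.83
tcp_pos: [0.506, 0.0963, 0.1654]
orientation: [0.425, 0.905, 0.0, -0.0]
force: [0.1, -0.1, 0.4]
grip_width: 0.0386
grip_force: 0.0
```

Emit:
{"api": "jog_arm", "payload": {"series": [0, 0, 0, 0.122, 0.35, 0, 0, 0, 0.122, 0.35, 0, 0, 0, 0.122, 0.35, 0, 0, 0, 0.122, 0.35, 0, 0, 0, 0.122, 0.35, 0, 0, 0, 0, 0.35, 0, 0, 0, 0, 0.35, 0, 0, 0, 0, 0.35]}}

```text
t: 8.5
tcp_pos: [0.5061, 0.0957, 0.1654]
orientation: [0.674, 0.739, -0.0, -0.0]
force: [0.8, 1.3, 0.0]
grip_width: 0.03
grip_force: 0.0
```

Emit:
{"api": "jog_arm", "payload": {"series": [0, 0, 0, 0.011, 0.35, -18, 28.5, 0, 0, 0.35, -18, 28.5, 0, 0, 0.35, -18, 28.5, 0, 0, 0.35, -18, 28.5, 15, 0, 0.35, 0, 0, 20, 0, 0.35, 0, 0, 0, 0, 0.35, 0, 0, 0, 0, 0.35]}}

```text
t: 9.17
tcp_pos: [0.6239, 0.0323, 0.1288]
orientation: [0.68, 0.734, -0.001, -0.002]
force: [0.1, -0.5, -0.2]
grip_width: 0.0305
grip_force: 0.0
```

```bash
python3 - <<'E'
from h import *
s=bot.state(); im=bot.grab_frame('wrist'); cv2.imwrite('pics/w5.png',im[:,:,::-1])
np.savez('w5.npz',**{k:s[k] for k in('tcp_pos','orientation')}); print(s['tcp_pos'],s['orientation'])
c=cam('wrist',s)
for P in [(.6255,.0325,.055)]: print(proj(c,P))
E
```

```text
[0.62385928 0.03230553 0.12882317] [ 0.67953773  0.73363729 -0.00117329 -0.00184974]
[325.50025738 221.17541848]
```

View pics/w5.png

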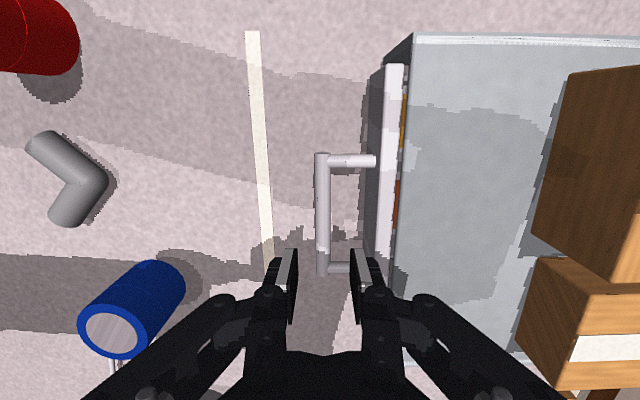

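The bar runs from (322,157) to (322,270), parallel to the pads and midway between the fingers, with the panel edge at x ≈ 378 clear of the right finger. Descending.

Emit:
{"api": "jog_arm", "payload": {"series": [0, -1, 15, 0, 0.35, 0, 0, 20, 0, 0.35, 0, 0, 20, 0, 0.35, 0, 0, 17, 0, 0.35, 0, 0, 0, 0, 0.35, 0, 0, 0, 0, 0.35, 0, 0, 0, 0, 0.35]}}

```text
t: 9.8
tcp_pos: [0.6254, 0.0322, 0.0608]
orientation: [0.679, 0.734, 0.001, 0.001]
force: [-0.3, 0.2, -0.4]
grip_width: 0.0299
grip_force: 0.0
```

Emit:
{"api": "jog_arm", "payload": {"series": [0, -1.5, 6, 0, 0.35, 0, 0, 0, 0, 0.35, 0, 0, 0, 0, 0, 0, 0, 0, 0, 0, 0, 0, 0, 0, 0, 0, 0, 0, 0, 0, 0, 0, 0, 0, 0, 0, 0, 0, 0, 0], "force": 50}}

```text
t: 10.47
tcp_pos: [0.6228, 0.0318, 0.053]
orientation: [0.68, 0.734, -0.0, -0.0]
force: [-3.9, -1.0, 6.4]
grip_width: 0.01
grip_force: 49.0
```

Emit:
{"api": "jog_arm", "payload": {"series": [0, -4, 0, 0, 0, 0, -8, 0, 0, 0, 0, -10, 0, 0, 0, 0, -10, 0, 0, 0, 0, -10, 0, 0, 0, 0, -10, 0, 0, 0, 0, -10, 0, 0, 0, 0, -8, 0, 0, 0]}}

```text
t: 11.13
tcp_pos: [0.5545, 0.0262, 0.0531]
orientation: [0.68, 0.733, 0.002, 0.002]
force: [7.4, 0.8, -3.4]
grip_width: 0.0103
grip_force: 49.3
```

Emit:
{"api": "jog_arm", "payload": {"series": [0, -8, 0, 0, 0, 0, -7, 0, 0, 0, 0, -6, 0, 0, 0, 0, -4, 0, 0, 0, 0, -2, 0, 0, 0, 0, 0, 0, 0, 0, 0, 0, 0, 0, 0, 0, 0, 0, 0, 0]}}

```text
t: 11.8
tcp_pos: [0.5283, 0.024, 0.0531]
orientation: [0.68, 0.733, 0.002, 0.003]
force: [7.6, 0.5, -2.6]
grip_width: 0.0103
grip_force: 49.3
```

```bash
python3 - <<'E'
from h import *
np.set_printoptions(precision=4,suppress=True)
s=bot.state(); w=bot.grab_frame('wrist')[:,:,::-1]; cv2.imwrite('pics/w6.png',w)
a=bot.grab_frame('top')[:,:,::-1]; cv2.imwrite('pics/top6.png',a)
b=bot.grab_frame('side')[:,:,::-1]; cv2.imwrite('pics/side6.png',b)
np.savez('w6.npz',**{k:s[k] for k in('tcp_pos','orientation')}); print(s['tcp_pos'],s['orientation'],s['force'],s['grip_width'])
A=cv2.resize(a[160:230,240:370],(780,420),interpolation=cv2.INTER_CUBIC)
cv2.imwrite('pics/top6c.png',A)
cv2.imwrite('pics/v6.png',np.vstack([cv2.resize(a[160:225,240:370],(600,300),interpolation=cv2.INTER_CUBIC),cv2.resize(b[165:230,290:420],(600,300),interpolation=cv2.INTER_CUBIC)]))
E
```

```text
[0.5283 0.024  0.0531] [0.6799 0.7333 0.0019 0.0026] [ 7.5696  0.4976 -2.6032] 0.010292146757987158
```

View pics/v6.png

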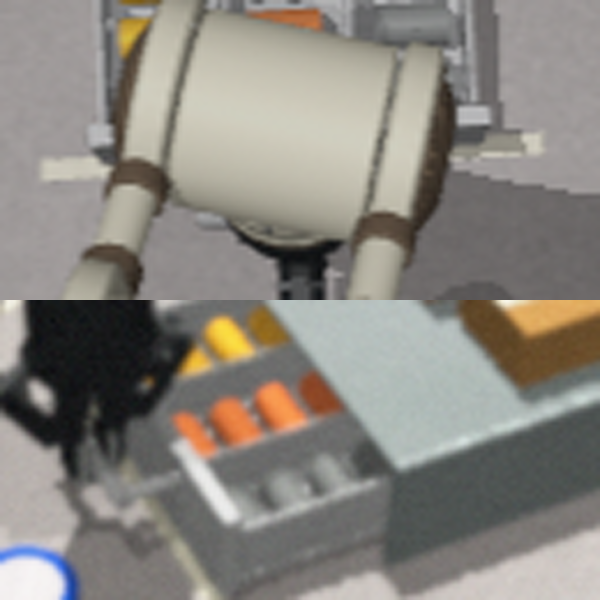

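In the top view the panel's ends sit just behind the tape line, and the side view shows the tape emerging in front of the panel foot. I'll compute the residual.

```bash
python3 - <<'E'
from h import *
np.set_printoptions(precision=4,suppress=True)
T,S=cam('top'),cam('side'); h=.082; ux=np.array([np.cos(h),np.sin(h)])
k=600/130
t=lambda x,y:(240+x/k-.5,160+y/k-.5); s=lambda x,y:(290+x/k-.5,165+(y-300)/k-.5)
for n,c,p,z in [('panR top',T,t(493,118),.074),('panL top',T,t(91,137),.074),('lineR',T,t(543,143),0),('lineL',T,t(41,170),0),
  ('panR side',S,s(232,519),.074),('panL side',S,s(180,446),.074),('line side',S,s(214,600),0)]:
    P=plane(c,p,z); print(n,P,'ux',P[:2]@ux)
# old picks: shut panel and line, same cameras
ft=lambda x,y:((x+.5)/4-.5+180,(y+.5)/4-.5+135); fs=lambda x,y:((x+.5)/4-.5+240,(y+.5)/4-.5+130)
for n,c,p,z in [('shutL',T,ft(309,66),.074),('shutR',T,ft(655,48),.074),('lineL',T,ft(275,247),0),('lineR',T,ft(712,224),0),('shutRs',S,fs(527,288),.074),('lLs',S,fs(247,190),0),('lRs',S,fs(414,437),0)]:
    P=plane(c,p,z); print(n,P[:2],'ux',P[:2]@ux)
E
```

```text
panR top [ 0.5811 -0.0773  0.074 ] ux 0.572863625450944
panL top [0.5653 0.1331 0.074 ] ux 0.5742769451437267
lineR [ 0.5806 -0.1098  0.    ] ux 0.5696465020780556
lineL [0.5577 0.1693 0.    ] ux 0.5696787499045018
panR side [ 0.5807 -0.0706  0.074 ] ux 0.5729660745091402
panL side [ 0.5747 -0.004   0.074 ] ux 0.5723946833138889
line side [ 0.5742 -0.065   0.    ] ux 0.5669350301424451
shutL [0.6595 0.1432] ux 0.6690147329398536
shutR [ 0.6765 -0.0684] ux 0.6686117774848067
lineL [0.5576 0.1693] ux 0.5695717078845774
lineR [ 0.5803 -0.1111] ux 0.569212567899491
shutRs [ 0.6768 -0.0649] ux 0.669182281984477
lLs [0.5561 0.172 ] ux 0.5683150451547807
lRs [ 0.5798 -0.1037] ux 0.5694018082117108
```

View pics/w6.png

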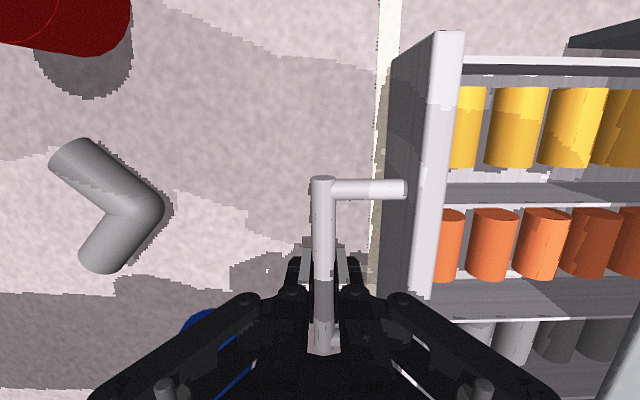

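The panel stands about 4 mm short of the tape line (0.573 against 0.569, consistent in both views); the wrist view confirms the grip on the bar. Pulling 4 mm more.

Emit:
{"api": "jog_arm", "payload": {"series": [0, -2, 0, 0, 0, 0, -2, 0, 0, 0, 0, 0, 0, 0, 0, 0, 0, 0, 0, 0, 0, 0, 0, 0, 0, 0, 0, 0, 0, 0, 0, 0, 0, 0, 0, 0, 0, 0, 0, 0]}}

```text
t: 12.62
tcp_pos: [0.5244, 0.0237, 0.0531]
orientation: [0.68, 0.733, 0.002, 0.003]
force: [7.4, -0.2, -4.2]
grip_width: 0.0103
grip_force: 49.3
```

```bash
python3 - <<'E'
from h import *
s=bot.state(); print(s['tcp_pos'],s['force'],s['grip_force'],s['t'])
b=bot.grab_frame('side')[:,:,::-1]; a=bot.grab_frame('top')[:,:,::-1]
cv2.imwrite('pics/v7.png',np.vstack([cv2.resize(a[160:240,180:370],(713,300),interpolation=cv2.INTER_CUBIC),cv2.resize(b[140:220,230:420],(713,300),interpolation=cv2.INTER_CUBIC)]))
E
```

```text
[0.52443634 0.02368065 0.05309392] [ 7.39831667 -0.19363825 -4.2495413 ] 49.286693930625916 12.6167
```

View pics/v7.png

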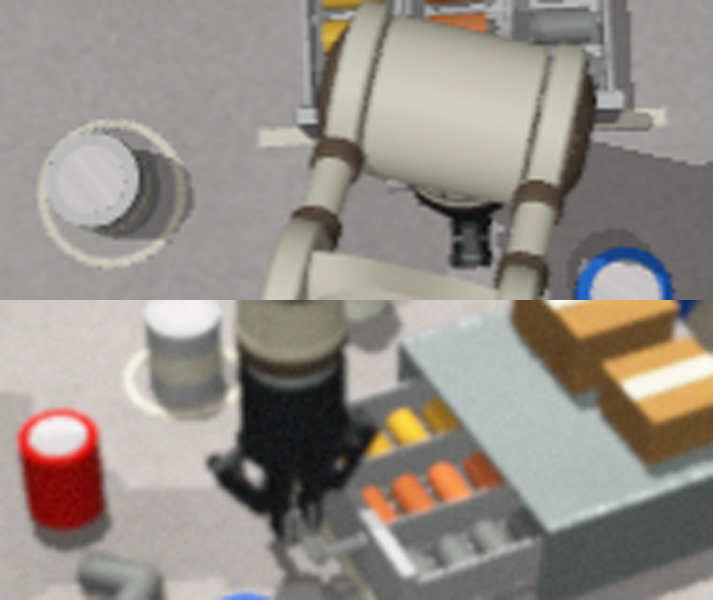

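The tin stands in the ring, the panel is over the tape line, and the handle is held against about 7.5 N of spring force.

```bash
python3 -c "
from station import bot
print(bot.job_done())"
```

```text
the job is handed in; nothing more can be done
None
```

Job handed in at 12.6 s robot time, with no verdict returned: the tin stands upright and released about 3 mm off the ring's centre, and the drawer is held out by its handle with the front panel over the tape line to within about 1 mm by my measurement.

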